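# Roll a reagent canister into the reader's V-cradle and start the scan

## Robot

A 6-joint arm with a two-finger parallel gripper is mounted at the origin on the work surface. World frame = base frame: x ahead of the robot, y to its left, z up, the work surface at z = 0. Lengths are in m, angles in rad, forces in N, time in s.
With the tool pointing down it reaches from about 0.375 to 0.925 m from the base axis. Payload 5.7 kg.
Tool frame: the origin (TCP) lies midway between the tips of the shut fingers; the grasp point (between the pads) lies 19 mm behind it (grip_point_offset is the distance from the TCP to the grasp point, in m); z points along the fingers, y is the line along which they close (so a half turn about z gives the same grasp; the last joint's range is limited). The gripper opens to 85 mm and grips with 20 to 120 N. Pads are 22 mm wide; open, the fingers measure 114 mm over their backs; the gripper's body (76 mm by 85 mm) begins 54 mm behind the grasp point. The pads swing forward as they close: fully open they stand 13 mm farther back than shut.
Start: joints at [1.116, 0.359, 1.51, -0, 1.272, -0.115], TCP at [0.2, 0.566, 0.204] pointing down, gripper open.
Joint ranges: [-2.97, 2.97], [-1.01, 2.36], [0.21, 2.38], [-0.96, 4.11], [0.2, 2.71], [-2.98, 2.98]. Speed limits (rad/s): [2.39, 2.39, 3.14, 3.14, 3.14, 3.14].

## Interface

Orientations are given as a unit quaternion [x, y, z, w].
In Python, from bench import * gives the robot as it stands. The module is installed in compiled form; this text tells all that it offers.
- The arm moves only by the shell command python3 -m handwheel 'ROWS' [OPENING] [FORCE]. ROWS is text: rows parted by semicolons, each of 4 numbers parted by spaces: the shift along the tool's x, y, z as a fraction of full scale, then the turn about the tool's z as a fraction of full scale. A call has 1 to 12 rows; each row shifts and turns the commanded pose from where the row before left it, along the tool's axes as they then stand; what a row does not reach is not made up. Full scale, the value 1, is 25 mm for a shift and 4 degrees for a turn. A row lasts 1/10 s, in which the tool goes at most 50 mm and 8.59 degrees, less where a joint would pass 70% of its speed; a pose out of reach is approached as far as the arm can. A call with a number of a shift or a turn outside -1 to 1 is refused whole. A call with a gripper value outside its range is refused whole. OPENING is the opening, from -1 (shut) to 1 (fully open), set as the call begins (- or left out, the last holds). The fingers move at their own pace and stop on an object; FORCE is the grip in N (left out, the last holds). Time passes only in rows, so rows that do not move let the fingers close. It gives the time, the measured TCP pose, the force, the opening and the grip force at its end, in the units of the state.
- get_state(): the state, without advancing time (a new reading comes with each control period).
- grab_frame(name): name is "side" or "top" or "wrist"; returns a dict with "img" (420x560x3 uint8, blue, green, red), "camera_matrix" (3x3 intrinsics, pixels), "position" and "rotation" of the camera in the world. Camera axes: x right, y down, z forward; pixel columns grow to the right and rows downward; lengths in m; the calibration is good to about 2 mm. A picture is of the moment at which its call begins. There is no depth.
- close_job(): hands the job in; it is judged then, once.
The state is a dict: "t": time; "joints": joint angles; "joint_velocities": joint speeds; "joint_torque": joint torques, N m; "position": TCP position; "orientation": TCP orientation; "wrist_force": force on the tool from outside, world axes, zero at the start; "wrist_torque": the same for the moment, N m; "gripper_width": finger opening in m; "grasp_force": force on a finger pad.
Only numpy, scipy, OpenCV 4.12 (cv2) and the standard library are available. Lean on these libraries where they do the work, as an engineer would, in place of code of your own. Each camera call takes 0.05 s, during which the arm holds its last target. There are 200 camera calls.

## Task

Roll the silver canister that lies on the bench along on its side, up the blue ramp and over the low crest into the V-groove of the cradle, so that it lies settled in the groove, roughly centred along it. Only then press the round green scan button fully down and let it go. Push with the fingers only: do not lift, carry or upend the canister, and leave the other things on the bench where they are.

Things in the scene. Friction and masses are not known exactly. Their poses are not given: they have to be found in the camera images.
- canister: Closed canister lying on the bench, plain cylinder, 44 mm diameter, 130 mm long, about 0.16 kg, rolls freely; silver, green label band, orange cap at one end. Origin at its middle on its axis (22 mm above the bench at the start). Its y axis is the cylinder's axis, towards the orange cap; x and z turn with it as it rolls.
- cradle: Fixed V-cradle, blue ramp and backstop, steel groove, 150 mm long along y (the groove). Origin on the bench below the V's bottom line, mid-length; z up; x is the way to roll in; the canister starts on the -x side. Section, x and height in mm: ramp from 0 at x=-68 up to the crest, 10.5 at x=-18; down to the V's bottom, 2 at x=0; up at 45 degrees to 32 at x=30; backstop ends at x=40.
- cradle_seat (a point): Where the canister's middle lies when it is settled in the V and centred: 28.5 mm above the bench, 4.7 mm to the ramp side of the V's bottom line. Axes as the cradle's.
- scan_button (a joint): Travel of the scan button in m: 0 up, 0.006 fully down; a spring brings it back up; about 4 N holds it fully down.
- scan_button_top (a point): Centre of the top face of the round green scan button (40 mm diameter, on a small grey housing fixed to the bench, beyond the cradle's backstop); pressed straight down.
- reader: Fixed code reader on a black stand, about 200 mm high, round base of 90 mm diameter, beyond one end of the cradle. Origin at the centre of its base. Bystander.
- spare: Upright full canister, 44 mm diameter, 130 mm high, white cap, loose. Origin at the centre of its underside. Bystander, leave it.
- beaker: Empty clear glass beaker, 52 mm diameter, 60 mm high, loose. Origin at the centre of its underside. Bystander, leave it.

How it is judged:
On the way, in this order (a step that is already met when the one before it is completed fails the run):
1. the canister has rolled, turning at least a quarter turn about its axis (angle between canister's own z axis and vertical above 1.57 rad).
2. the canister lies settled in the V-groove (x of canister in the frame of cradle between -0.0107 and 0.0013 m and z of canister in the frame of cradle between 0.0245 and 0.032 m and y of canister in the frame of cradle between -0.028 and 0.028 m and angle between the y axis of canister and the y axis of cradle, either way round below 0.08 rad and linear speed of canister below 0.02 m/s and angular speed of canister below 0.5 rad/s), for 0.2 s.
3. the scan button is pressed fully down (value of joint scan_button above 0.0048 m), for 0.03 s.
At the end, for the whole second after the job is handed in: The canister rests in the V: its middle within 6 mm across and about 4 mm in height of the seat, within 28 mm of centred along the groove, its axis within 0.08 rad of the groove; the scan button is up again; spare canister and beaker within 20 mm of their starting places (all of step 2 and distance of each of spare, beaker from where it was at the start of the episode below 0.02 m and value of joint scan_button below 0.0015 m); the robot touches nothing.
It fails at once if the canister is lifted or carried (height (world z) of canister above 0.044 m or (x of canister in the frame of cradle below -0.085 m and height (world z) of canister above 0.03 m)).
It fails at once if the canister is upended (angle between canister's own y axis and vertical below 1.2 rad).
It fails at once if the scan button is pressed before the canister lies in the V (value of joint scan_button above 0.003 m and not (x of canister in the frame of cradle between -0.0107 and 0.0013 m and z of canister in the frame of cradle between 0.0245 and 0.032 m and y of canister in the frame of cradle between -0.028 and 0.028 m and angle between the y axis of canister and the y axis of cradle, either way round below 0.08 rad)).
It fails at once if a bystander is pushed away or knocked over (distance of any of spare, beaker from where it was at the start of the episode above 0.02 m or angle between any of spare, beaker's own z axis and vertical above 0.4 rad).
It also fails if it takes over 54 s, if anything falls off the work surface, if the arm or the gripper's body presses on something with over 40 N, if the wrist force passes 120 N, or if a joint passes its speed limit or range.

## Working session

There is one attempt and no reset: what is moved stays moved. The work goes in short steps, Python scripts to look and compute and a shell command to move; the robot and the scene stay as the last step left them, time stands still between calls to the robot, and variables do not carry over. Pictures are saved under pics/ and viewed, at most 12 in all, crops included, and the job is handed in when it is done.

```bash
mkdir -p pics; cat > h.py <<'E'
from bench import *
import numpy as np, cv2
def snap(n,f):
    d=grab_frame(n); cv2.imwrite('pics/'+f,d['img']); np.savez('pics/'+f+'.npz',K=d['camera_matrix'],p=d['position'],R=d['rotation']); return d
def pt(f,u,v,z):
    d=np.load('pics/'+f+'.npz'); r=d['R']@np.linalg.inv(d['K'])@np.array([u,v,1.]); p=d['p']; return (p+r*(z-p[2])/r[2]).round(4)
E
python3 - <<'E'
from h import *
s=get_state(); print(s['t'],s['position'],s['orientation'],s['gripper_width'])
for n in('top','side'):
    d=snap(n,n+'0.png'); print(d['position'],d['rotation'])
E
```

```text
0.0 [0.19966943 0.56502447 0.20275528] [ 1.69083175e-01  9.85601354e-01 -8.85187169e-04 -2.58347559e-04] 0.08568162715590778
[0.54633673 0.08318987 0.88549997] [-0.69969857  0.71243472 -0.04206034  0.03300928]
[0.33214528 0.66966021 0.59896713] [-0.20854915  0.87594757 -0.4202764   0.11220895]
```

View pics/top0.png

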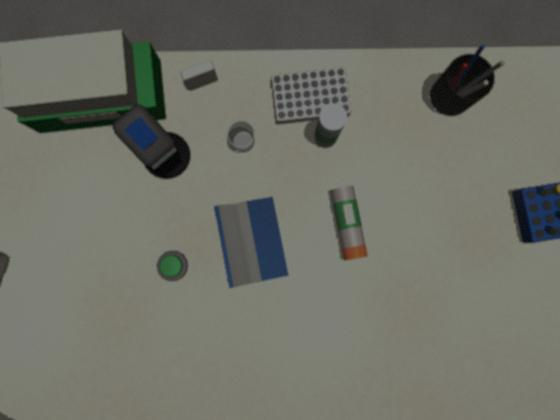

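View pics/side0.png

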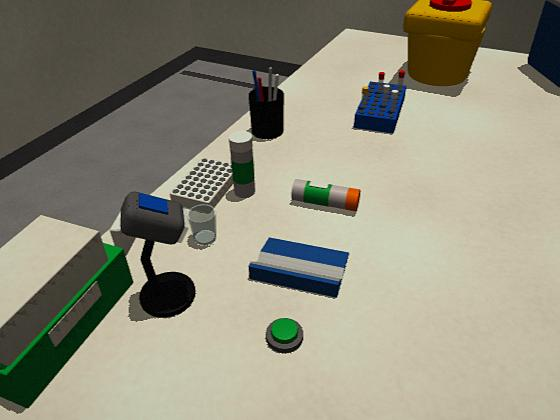

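The top view shows the canister at about (349,222) with its orange cap at the lower end. The cradle is centred near (251,242), with the ramp on its right, and the button is at (171,266). The beaker is at (241,138), the spare at about (330,128) and the reader base at (168,156). Next I'll enlarge the part that matters.

```bash
sed -i "s/R=d\['rotation'\]/R=Rotation.from_quat(d['rotation']).as_matrix()/; 1a from scipy.spatial.transform import Rotation" h.py
python3 - <<'E'
from h import *
for n in('top','side'):snap(n,n+'0.png')
i=cv2.imread('pics/top0.png')[170:300,140:380]; cv2.imwrite('pics/c1.png',cv2.resize(cv2.convertScaleAbs(i,alpha=1.5),None,fx=3.3,fy=3.3,interpolation=cv2.INTER_CUBIC))
E
```

```text
(no output)
```

View pics/c1.png

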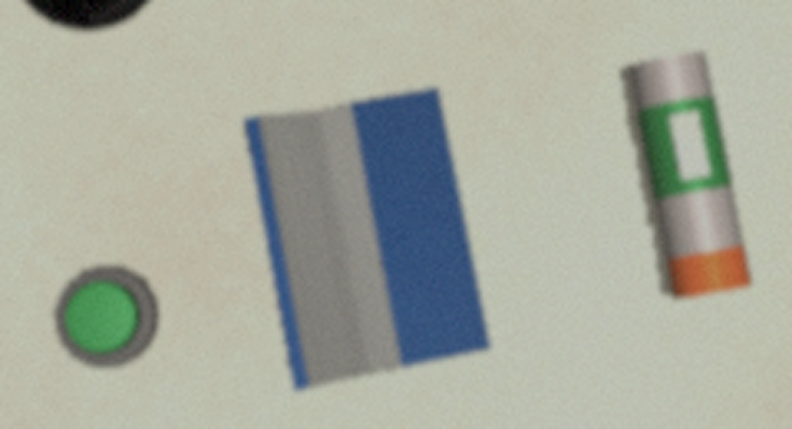

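The enlarged crop shows these positions in crop pixels:
- **Ramp foot:** (437,89) to (489,348)
- **Crest:** (352,103) to (402,364)
- **Canister axis:** (671,60) to (712,290), cap at the lower end
- **Button:** (102,317)

```bash
python3 - <<'E'
from h import *
f='top0.png'
c=lambda u,v,z:pt(f,140+(u+.5)/3.3-.5,170+(v+.5)/3.3-.5,z)
a,b=c(437,89,0),c(489,348,0); e,g=c(352,103,.0105),c(402,364,.0105)
print('foot',a,b,np.linalg.norm(a-b),'crest',e,g,np.linalg.norm(e-g))
k,l=c(671,60,.022),c(712,290,.022); print('can',k,l,np.linalg.norm(k-l),(k+l)/2)
for p in((a,b),(e,g),(k,l)): d=p[1]-p[0]; print('ang',np.degrees(np.arctan2(d[1],d[0])))
y=(b-a+g-e);y/=np.linalg.norm(y);y[2]=0
x=np.cross(y,[0,0,1]); 
if x@((a+b)/2-(e+g)/2)>0:x=-x
o1=(a+b)/2+.068*x;o2=(e+g)/2+.018*x;print('orig',o1,o2,'x',x,'y',y); o=(o1+o2)/2;o[2]=0
m=(k+l)/2-o; print('can in cradle',m@x,m@y)
for z in(.02,.03,.04):
  p=c(102,317,z);q=pt('side0.png',285,326,z);print('button',z,p,q,(p-o)@x,(p-o)@y)
for n,u,v,z in(('beaker',240,145,.0),('spare',332,117,.13),('reader',167,156,0)):
  p=pt(f,u,v,z);print(n,p,(p-o)@x,(p-o)@y)
s=get_state();print(s['position'],Rotation.from_quat(s['orientation']).as_matrix().round(3).tolist())
E
```

```text
foot [0.6607 0.0954 0.    ] [0.5144 0.0687 0.    ] 0.14871644159271696 crest [0.6522 0.143  0.0105] [0.507  0.117  0.0105] 0.1475094573239289
can [ 0.6719 -0.0352  0.022 ] [ 0.5443 -0.0536  0.022 ] 0.12891982004331226 [ 0.6081 -0.0444  0.022 ]
ang -169.65724810736353
ang -169.84801602923693
ang -171.79447542589844
orig [0.57545246 0.14896524 0.        ] [0.57639771 0.14771286 0.0105    ] x [-0.17790502  0.98404766  0.        ] y [-0.98404766 -0.17790502  0.        ]
can in cradle -0.19538849039667772 0.002627592933024575
button 0.02 [0.5359 0.2797 0.02  ] [0.5368 0.2756 0.02  ] 0.1363860996914935 0.016016818893698936
button 0.03 [0.536  0.2775 0.03  ] [0.5333 0.2824 0.03  ] 0.13420340432854352 0.016309805160538468
button 0.04 [0.5361 0.2752 0.04  ] [0.5297 0.2892 0.04  ] 0.1319223041991645 0.016620581928890214
beaker [0.7603 0.1546 0.    ] -0.026640148504562377 -0.1825475595811876
spare [ 0.7731 -0.0061  0.13  ] -0.18705379234951278 -0.1665540337539847
reader [0.7413 0.2924 0.    ] 0.1123418149219059 -0.18836596504349806
[0.1998122  0.56527906 0.20308033] [[-0.943, 0.333, -0.0], [0.333, 0.943, -0.001], [0.0, -0.001, -1.0]]
```

```bash
python3 -m handwheel '-1 -.79 0 0;-1 -.79 0 0;-1 -.79 0 0;-1 -.79 0 0;-1 -.79 0 0;-1 -.79 0 0;-1 -.79 0 0;-1 -.79 0 0;-1 -.79 0 0;-1 -.79 0 0;-1 -.79 0 0;-1 -.79 0 0' 1
python3 -m handwheel '-1 -.79 0 0;-1 -.79 0 0;-1 -.79 0 0;-1 -.79 0 0;-1 -.79 0 0;-1 -.79 0 0;-1 -.79 0 0;-1 -.79 0 0;-1 -.79 0 0;-1 -.79 0 0;-1 -.79 0 0;-1 -.79 0 0' 
python3 -m handwheel '-.9 -.84 0 0;0 0 0 1;0 0 0 1;0 0 0 1;0 0 0 1;0 0 0 1;0 0 0 1;0 0 0 1;0 0 0 1;0 0 0 1;0 0 0 1;0 0 0 1'
python3 -m handwheel '0 0 0 1;0 0 0 1;0 0 0 1;0 0 0 1;0 0 0 0'
cat >> h.py <<'E'
o=np.array([.576,.1483,0]);X=np.array([-.1779,.984,0]);Y=np.array([-.984,-.1779,0])
def where():
    s=get_state();p=np.array(s['position']);R=Rotation.from_quat(s['orientation']).as_matrix()
    print('t',s['t'],'cradle x,y,z',((p-o)@X).round(4),((p-o)@Y).round(4),p[2].round(4),'yaw of tool y',np.degrees(np.arctan2(R[1,1],R[0,1])).round(2),'toolx.X',(R[:,0]@X).round(3),'tooly.Y',(R[:,1]@Y).round(3),'F',np.round(s['wrist_force'],1),s['gripper_width'])
E
python3 -c "
from h import *
where()"
```

```text
t: 1.4
position: [0.4042, 0.241, 0.2036]
orientation: [0.169, 0.986, -0.0, -0.0]
wrist_force: [0.0, 0.9, -0.0]
gripper_width: 0.0854
grasp_force: 0.0
t: 2.6
position: [0.6081, -0.0824, 0.2034]
orientation: [0.169, 0.986, 0.0, -0.0]
wrist_force: [0.2, 0.3, -0.4]
gripper_width: 0.0855
grasp_force: 0.0
t: 3.8
position: [0.6217, -0.1085, 0.2033]
orientation: [0.527, 0.85, -0.0, -0.0]
wrist_force: [0.6, -0.6, 0.5]
gripper_width: 0.0853
grasp_force: 0.0
t: 4.3
position: [0.6217, -0.1085, 0.2033]
orientation: [0.639, 0.769, -0.0, -0.0]
wrist_force: [0.7, 0.0, -0.2]
gripper_width: 0.0854
grasp_force: 0.0
t 4.3 cradle x,y,z -0.2608 0.0007 0.2033 yaw of tool y 10.5 toolx.X 1.0 tooly.Y -1.0 F [ 0.7  0.  -0.2] 0.08538343159270737
```

```bash
python3 -m handwheel '0 0 1 0;0 0 1 0;0 0 1 0;0 0 1 0;0 0 1 0;0 0 1 0;0 0 1 0;0 0 .5 0;0 0 .3 0;0 0 .2 0;0 0 0 0'|head -3
python3 -c "
from h import *
where(); d=snap('side','s1.png'); cv2.imwrite('pics/c2.png',cv2.resize(cv2.convertScaleAbs(d['img'][100:300,220:440],alpha=1.3),None,fx=3,fy=3))"
```

```text
t: 5.4
position: [0.6221, -0.1086, 0.0037]
orientation: [0.639, 0.769, -0.0, 0.0]
t 5.4 cradle x,y,z -0.261 0.0003 0.0037 yaw of tool y 10.55 toolx.X 1.0 tooly.Y -1.0 F [ 0.4  0.7 -0.1] 0.08541440947984534
```

View pics/c2.png

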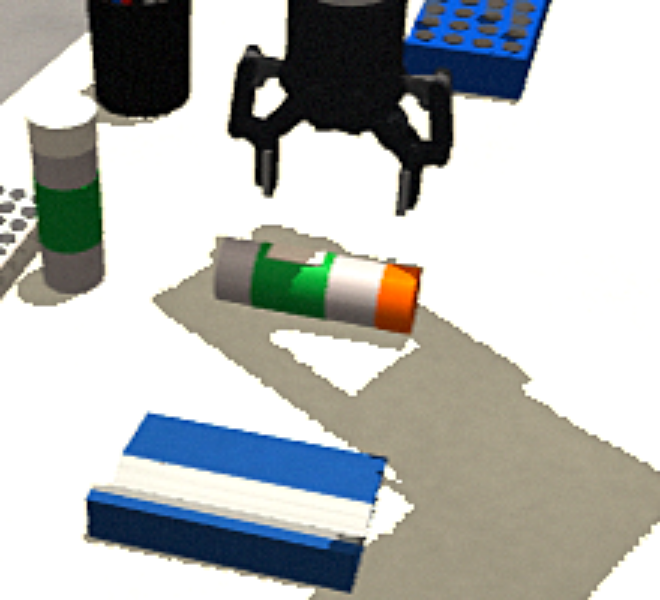

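The fingers are behind the canister, with the tips inside both of its ends and just below mid-height. I'll push it slowly along the bench first.

```bash
python3 -m handwheel '.3 0 .08 0;.3 0 0 0;.25 0 0 0;.25 0 0 0;.25 0 0 0;.25 0 0 0;.25 0 0 0;.25 0 0 0;.25 0 0 0;.25 0 0 0;.25 0 0 0;.25 0 0 0'|sed -n '2p;4p'
python3 -m handwheel '.25 0 0 0;.25 0 0 0;.25 0 0 0;.25 0 0 0;.25 0 0 0;.25 0 0 0;.25 0 0 0;.25 0 0 0;.25 0 0 0;.2 0 0 0;.2 0 0 0;.2 0 0 0'|sed -n '2p;4p'
python3 -c "
from h import *
where(); d=snap('top','t1.png'); cv2.imwrite('pics/c3.png',cv2.resize(cv2.convertScaleAbs(d['img'][170:300,140:380],alpha=1.5),None,fx=3.3,fy=3.3))"
```

```text
position: [0.6083, -0.0322, 0.003]
wrist_force: [-0.6, -0.4, 10.6]
position: [0.5946, 0.0381, 0.0015]
wrist_force: [0.0, 0.1, 0.1]
t 7.85 cradle x,y,z -0.1118 0.0013 0.0015 yaw of tool y 10.53 toolx.X 1.0 tooly.Y -1.0 F [0.  0.1 0.1] 0.08522708266529341
```

View pics/c3.png

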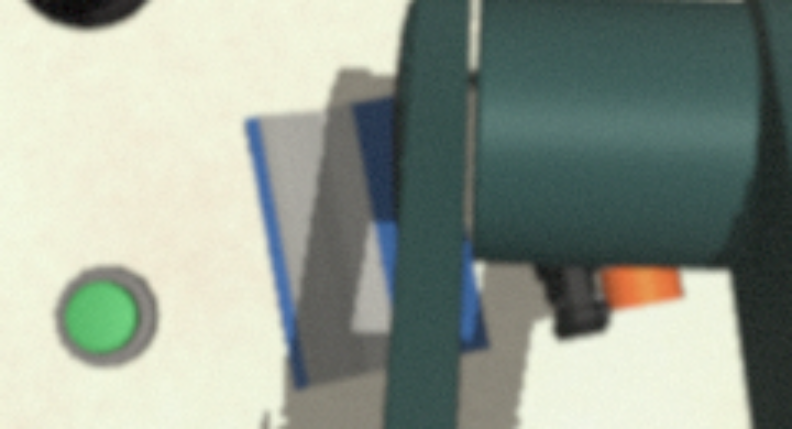

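The top view hides the fingers. A knuckle shows at (580,310) and the orange cap is to its right at (640,285), so the canister may not be ahead of the fingers. I'll check from the side.

```bash
python3 -c "
from h import *
d=snap('side','s2.png'); cv2.imwrite('pics/c4.png',cv2.resize(d['img'][100:300,220:440],None,fx=3,fy=3))"
```

```text
(no output)
```

View pics/c4.png

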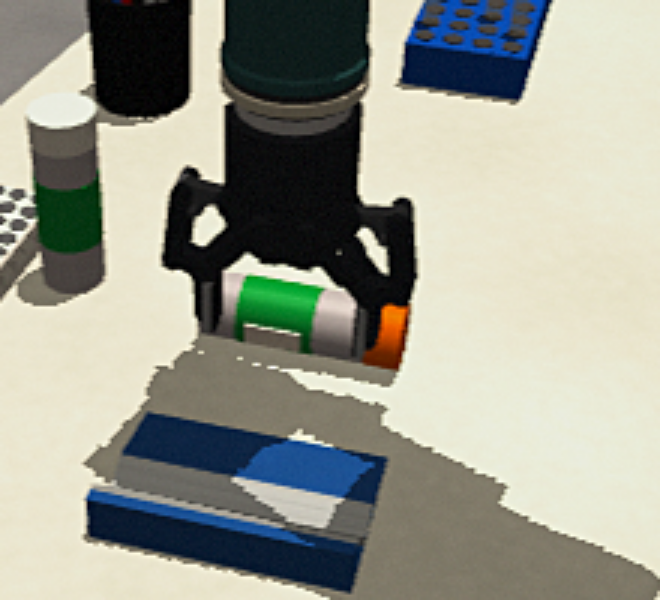

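```bash
python3 -c "
from h import *
for f,u,v in(('s1.png',354,170.5),('s1.png',309,164.5),('s2.png',220+372/3,100+345/3),('s2.png',220+210/3,100+328/3)):
  for z in(0.01,.02,.03,.04,.05):
    p=pt(f,u,v,z);print(f,z,((p-o)@X).round(3),((p-o)@Y).round(3))
for z in (.022,):
  k=pt('t1.png',140+645/3.3,170+302/3.3,z);print('cap end',(k-o)@X,(k-o)@Y)
where()
"
```

```text
s1.png 0.01 -0.31 0.041
s1.png 0.02 -0.295 0.043
s1.png 0.03 -0.28 0.045
s1.png 0.04 -0.265 0.046
s1.png 0.05 -0.251 0.048
s1.png 0.01 -0.307 -0.058
s1.png 0.02 -0.292 -0.055
s1.png 0.03 -0.277 -0.051
s1.png 0.04 -0.263 -0.048
s1.png 0.05 -0.248 -0.044
s2.png 0.01 -0.156 0.049
s2.png 0.02 -0.143 0.051
s2.png 0.03 -0.131 0.052
s2.png 0.04 -0.119 0.054
s2.png 0.05 -0.107 0.056
s2.png 0.01 -0.144 -0.055
s2.png 0.02 -0.132 -0.052
s2.png 0.03 -0.121 -0.048
s2.png 0.04 -0.109 -0.045
s2.png 0.05 -0.097 -0.042
cap end -0.15617241 0.06695063999999991
t 7.95 cradle x,y,z -0.1115 0.0014 0.0015 yaw of tool y 10.56 toolx.X 1.0 tooly.Y -1.0 F [ 0.7 -0.4 -0.5] 0.08542176956840365
```

The open fingertips stand about 35–40 mm above the TCP's bench reference, so they rode over the top of the canister. It lies near x = -0.156 and is still in line with the groove. I'll lift, go back behind it and come down lower.

```bash
python3 -m handwheel '0 0 -1 0;0 0 -1 0;0 0 -.4 0;-1 0 0 0;-1 0 0 0;-1 0 0 0;-1 0 0 0;-.5 0 0 0;0 0 1 0;0 0 1 0;0 0 .4 0;0 0 0 0'|sed -n '2p;4p'
python3 -m handwheel '0 0 .2 0;0 0 .2 0;0 0 0 0'|sed -n '2p;4p'
python3 -c "
from h import *
where(); d=snap('side','s3.png'); cv2.imwrite('pics/c5.png',cv2.resize(cv2.convertScaleAbs(d['img'][120:270,230:410],alpha=1.3),None,fx=4,fy=4,interpolation=cv2.INTER_CUBIC))"
```

```text
position: [0.6135, -0.0722, -0.0001]
wrist_force: [-1.3, 0.6, 0.6]
position: [0.6154, -0.0728, -0.0083]
wrist_force: [-0.3, 0.5, -0.6]
t 9.45 cradle x,y,z -0.2245 0.0006 -0.0083 yaw of tool y 10.54 toolx.X 1.0 tooly.Y -1.0 F [-0.3  0.5 -0.6] 0.08556013773392916
```

View pics/c5.png

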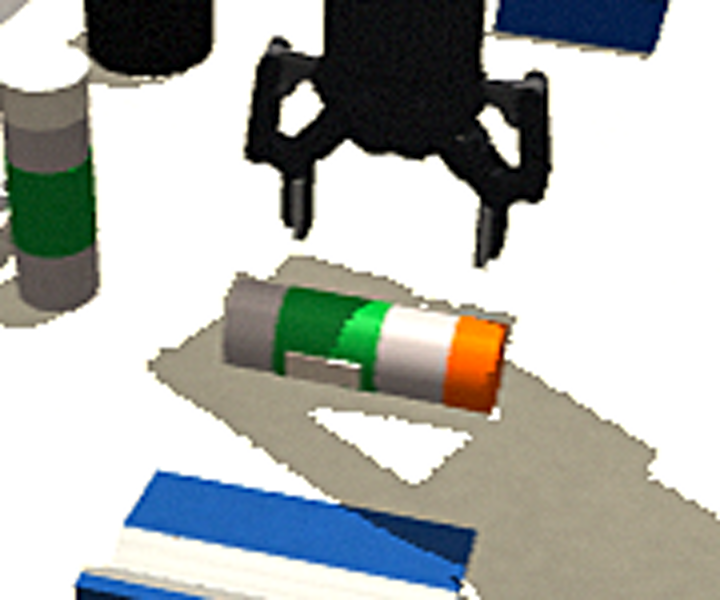

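The fingers are behind the canister. The tips, at (301,238) and (484,265), are still clearly above the bench, so I'll work out their height.

```bash
python3 -c "
from h import *
for u,v in((301,238),(484,265)):
  for z in(0.01,.02,.03,.04):
    p=pt('s3.png',230+u/4,120+v/4,z);print(z,((p-o)@X).round(3),((p-o)@Y).round(3))
print('front bottom line of can at mid height')
for u,v in((228,330),(496,370)):
    p=pt('s3.png',230+u/4,120+v/4,.022);print(((p-o)@X).round(3),((p-o)@Y).round(3))
"
```

```text
0.01 -0.249 -0.052
0.02 -0.236 -0.048
0.03 -0.222 -0.045
0.04 -0.208 -0.042
0.01 -0.251 0.045
0.02 -0.237 0.047
0.03 -0.224 0.048
0.04 -0.21 0.05
front bottom line of can at mid height
-0.149 -0.063
-0.153 0.068
```

```bash
python3 -m handwheel '0 0 .2 0;0 0 .2 0;0 0 0 0;.2 0 0 0;.2 0 0 0;.2 0 0 0;.2 0 0 0;.2 0 0 0;.2 0 0 0;.2 0 0 0;.2 0 0 0;.2 0 0 0'|sed -n '2p;4p'
python3 -m handwheel '.2 0 0 0;.2 0 0 0;.2 0 0 0;.2 0 0 0;.2 0 0 0;.2 0 0 0;.2 0 0 0;.2 0 0 0;.2 0 0 0;.2 0 0 0;.2 0 0 0'|sed -n '2p;4p'
python3 -c "
from h import *
where(); d=snap('side','s4.png'); cv2.imwrite('pics/c6.png',cv2.resize(cv2.convertScaleAbs(d['img'][140:290,230:410],alpha=1.3),None,fx=4,fy=4,interpolation=cv2.INTER_CUBIC))"
```

```text
position: [0.6086, -0.0292, -0.0176]
wrist_force: [0.9, -6.0, 5.7]
position: [0.5991, 0.0245, -0.0171]
wrist_force: [1.6, -7.0, 8.2]
t 11.8 cradle x,y,z -0.126 -0.0007 -0.0171 yaw of tool y 10.56 toolx.X 1.0 tooly.Y -1.0 F [ 1.6 -7.   8.2] 0.08572680525188581
```

View pics/c6.png

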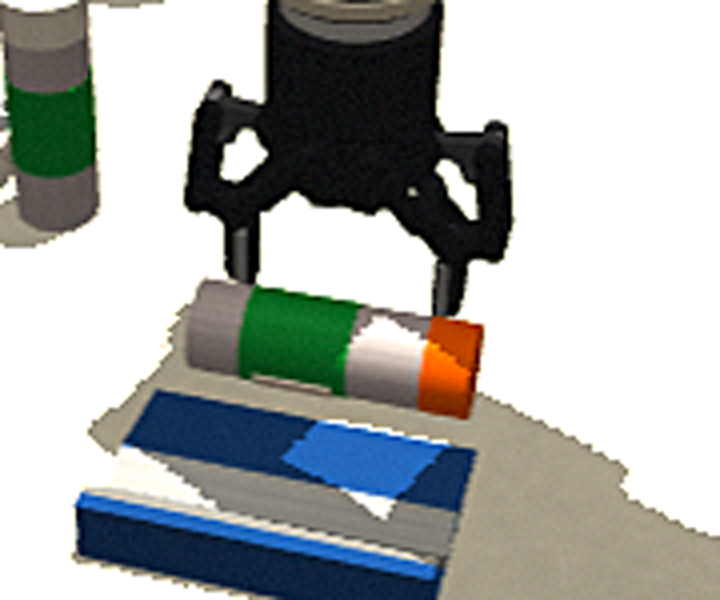

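The canister is still ahead of the fingers, but the upward force suggests the contact is above mid-height. I'll back off, go lower and measure again.

```bash
python3 -m handwheel '-.5 0 0 0;-.5 0 0 0;0 0 .15 0;0 0 .15 0;0 0 0 0;0 0 0 0'|sed -n '2p;4p'
python3 -c "
from h import *
for u,v in((188,330),(478,370)):
    p=pt('s4.png',230+u/4,140+v/4,.022);print(((p-o)@X).round(3),((p-o)@Y).round(3))
where(); d=snap('side','s5.png'); cv2.imwrite('pics/c7.png',cv2.resize(cv2.convertScaleAbs(d['img'][140:290,230:410],alpha=1.3),None,fx=4,fy=4,interpolation=cv2.INTER_CUBIC))"
```

```text
position: [0.601, 0.0011, -0.0264]
wrist_force: [-0.6, 0.0, -0.1]
-0.086 -0.064
-0.095 0.07
t 12.45 cradle x,y,z -0.1493 0.0016 -0.0264 yaw of tool y 10.53 toolx.X 1.0 tooly.Y -1.0 F [-0.6  0.  -0.1] 0.08561269393420524
```

View pics/c7.png

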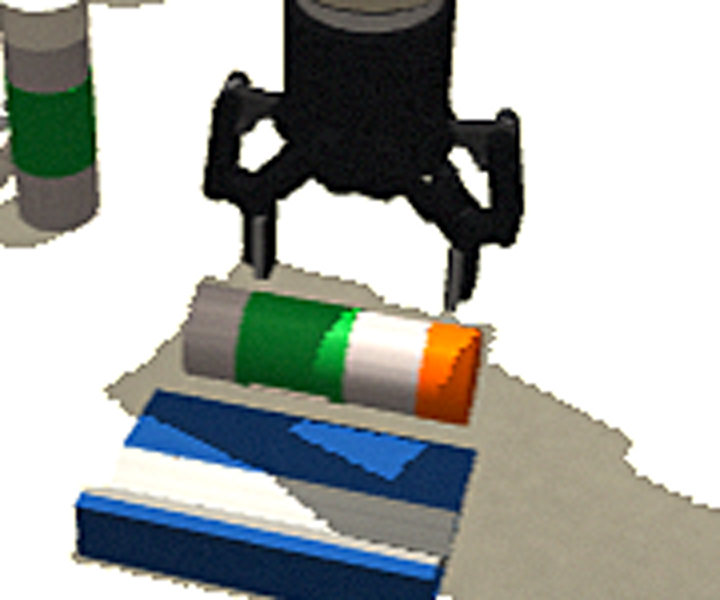

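```bash
python3 -c "
from h import *
for u,v in((262,277),(460,310)):
  for z in(0.0,.01,.02,.03):
    p=pt('s5.png',230+u/4,140+v/4,z);print(z,((p-o)@X).round(3),((p-o)@Y).round(3))
for u,v in((184,335),(475,375)):
    p=pt('s5.png',230+u/4,140+v/4,.022);print(((p-o)@X).round(3),((p-o)@Y).round(3))
"
```

```text
0.0 -0.159 -0.048
0.01 -0.147 -0.045
0.02 -0.136 -0.042
0.03 -0.124 -0.039
0.0 -0.161 0.05
0.01 -0.149 0.052
0.02 -0.137 0.054
0.03 -0.125 0.055
-0.082 -0.064
-0.091 0.069
```

The tips are now about 10 mm above the bench and the canister is near the ramp foot at x ≈ -0.087. I'll square it up gently against both fingers first. Then I'll stroke forward and upward together, so the rear face of the canister rolls along with the fingers and doesn't drag on them.

```bash
python3 -m handwheel '.3 0 .08 0;.3 0 .08 0;.2 0 0 0;.2 0 0 0;.2 0 0 0;.2 0 0 0;.1 0 0 0'|sed -n '2p;4p'
python3 -m handwheel '1 0 -.8 0;.4 0 .6 0;.4 0 0 0;.8 0 -.6 0;0 0 0 0;0 0 0 0'|sed -n '2p;4p'
python3 -c "
from h import *
where(); d=snap('side','s6.png'); cv2.imwrite('pics/c8.png',cv2.resize(cv2.convertScaleAbs(d['img'][160:310,230:410],alpha=1.3),None,fx=4,fy=4,interpolation=cv2.INTER_CUBIC))"
```

```text
position: [0.5946, 0.0383, -0.0298]
wrist_force: [-0.3, 0.4, 0.3]
position: [0.5829, 0.1018, -0.0098]
wrist_force: [-0.3, 0.8, 0.1]
t 13.8 cradle x,y,z -0.047 0.0015 -0.0098 yaw of tool y 10.58 toolx.X 1.0 tooly.Y -1.0 F [-0.3  0.8  0.1] 0.08528354783904862
```

View pics/c8.png

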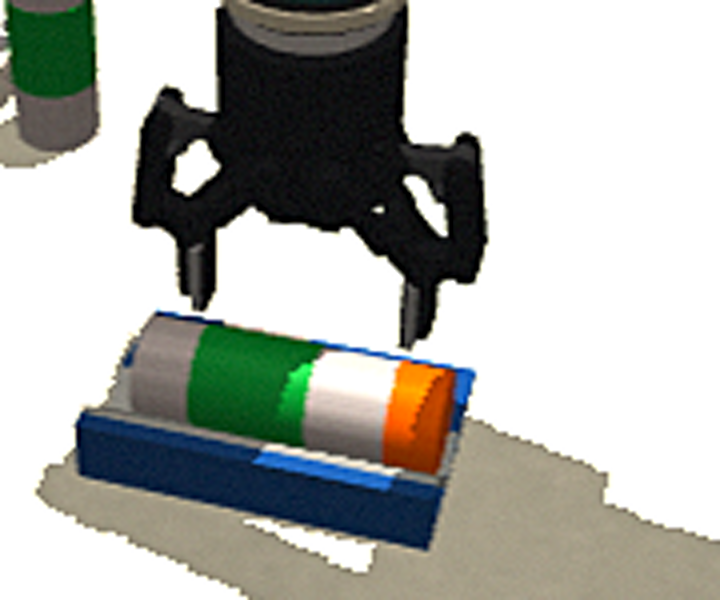

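The canister lies in the V, spanning (135,365) to (450,415) and parallel to the groove, with the fingers clear. I'll raise the arm, shut the gripper, go above the button, and check the seat from the top before pressing.

```bash
python3 -m handwheel '0 0 -1 0;0 0 -1 0;0 0 -1 0;0 0 -1 0;0 0 -1 0;1 0 0 0;1 0 0 0;1 0 0 0;1 0 0 0;1 0 0 0;1 -.3 0 0;1 -.3 0 0' - |sed -n '2p;4p'
python3 -m handwheel '.28 0 0 0;0 0 1 0;0 0 .5 0;0 0 .5 0;0 0 0 0;0 0 0 0' -1|sed -n '2p;4p;5p'
python3 -c "
from h import *
where(); a=snap('side','s7.png')['img'][190:350,220:360]; b=snap('top','t2.png')['img'][175:305,140:300]
a=cv2.resize(cv2.convertScaleAbs(a,alpha=1.2),None,fx=2.7,fy=2.7);b=cv2.resize(cv2.convertScaleAbs(b,alpha=1.4),None,fx=2.6,fy=2.6)
c=np.zeros((432,794,3),np.uint8);c[:,:378]=a;c[:338,378:794]=b;cv2.imwrite('pics/c9.png',c)"
```

```text
position: [0.5354, 0.2711, 0.1139]
wrist_force: [0.1, 0.2, 0.4]
position: [0.5349, 0.2772, 0.0648]
wrist_force: [-0.1, -0.6, -0.3]
gripper_width: 0.0004
t 15.65 cradle x,y,z 0.1342 0.0175 0.0648 yaw of tool y 10.49 toolx.X 1.0 tooly.Y -1.0 F [-0.1 -0.6 -0.3] 0.00041272926391732834
```

View pics/c9.png

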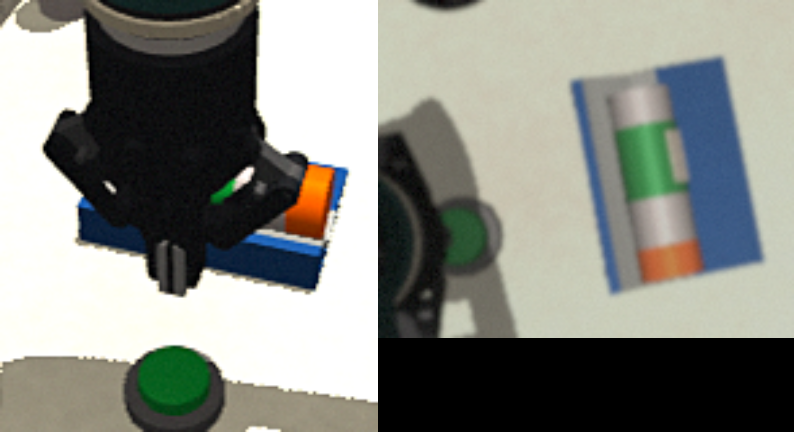

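```bash
python3 -c "
from h import *
for u,v in((638,88),(671,278)):
    p=pt('t2.png',140+(u-378)/2.6,175+v/2.6,.0285);print('can end',((p-o)@X).round(4),((p-o)@Y).round(4))
for z in(.065,.075,.085,.095):
    p=pt('s7.png',220+173/2.7,190+292/2.7,z);print('tip',z,((p-o)@X).round(4),((p-o)@Y).round(4))
for z in (.02,.025,.03):
    p=pt('s7.png',220+174/2.7,190+378/2.7,z);print('btn',z,((p-o)@X).round(4),((p-o)@Y).round(4))
"
```

```text
can end -0.0056 -0.0597
can end -0.0034 0.0732
tip 0.065 0.1187 0.0111
tip 0.075 0.1268 0.0136
tip 0.085 0.1351 0.0161
tip 0.095 0.1433 0.0187
btn 0.02 0.1394 0.0172
btn 0.025 0.1429 0.0183
btn 0.03 0.1466 0.0194
```

The canister's centre is at x ≈ -0.0045, y ≈ +0.007, with about 1° of skew, so it is settled. The shut tips are roughly 20 mm above the reported TCP. I'll press gradually.

```bash
python3 -m handwheel '.12 0 .6 0;0 0 .6 0;0 0 .4 0;0 0 .2 0;0 0 .2 0;0 0 0 0' |sed -n '2p;4p'
for i in 1; do python3 -m handwheel '0 0 .08 0;0 0 .08 0;0 0 0 0'|sed -n '2p;4p'; done
python3 -m handwheel '0 0 .08 0;0 0 .08 0;0 0 0 0'|sed -n '2p;4p'
```

```text
position: [0.534, 0.2807, 0.0145]
wrist_force: [0.0, 0.2, 1.0]
position: [0.5343, 0.2808, 0.0112]
wrist_force: [0.6, -0.7, -0.7]
position: [0.5341, 0.2807, 0.0068]
wrist_force: [-0.7, 0.9, 0.2]
```

```bash
python3 -m handwheel '0 0 .08 0;0 0 .08 0;0 0 0 0'|sed -n '2p;4p'
python3 -m handwheel '0 0 .08 0;0 0 .08 0;0 0 0 0'|sed -n '2p;4p'
python3 -m handwheel '0 0 .08 0;0 0 0 0'|sed -n '2p;4p'
```

```text
position: [0.534, 0.2807, 0.0027]
wrist_force: [0.3, -1.1, -0.2]
position: [0.534, 0.2807, -0.0012]
wrist_force: [-0.3, 0.7, -0.2]
position: [0.5341, 0.2807, -0.0032]
wrist_force: [-0.6, 0.0, 0.7]
```

```bash
python3 -m handwheel '0 0 .08 0;0 0 0 0'|sed -n '2p;4p'
python3 -m handwheel '0 0 .08 0;0 0 0 0'|sed -n '2p;4p'
python3 -m handwheel '0 0 .08 0;0 0 0 0'|sed -n '2p;4p'
```

```text
position: [0.5341, 0.2807, -0.0052]
wrist_force: [-0.3, 0.2, 0.2]
position: [0.5344, 0.2808, -0.007]
wrist_force: [0.9, -0.7, 2.2]
position: [0.5344, 0.2808, -0.0089]
wrist_force: [-0.3, 0.4, 3.0]
```

Contact came at about -0.006. I'll keep going until the force rises steeply at the stop.

```bash
python3 -m handwheel '0 0 .08 0;0 0 0 0'|sed -n '2p;4p'
python3 -m handwheel '0 0 .08 0;0 0 0 0'|sed -n '2p;4p'
python3 -m handwheel '0 0 .08 0;0 0 0 0'|sed -n '2p;4p'
```

```text
position: [0.5343, 0.2808, -0.011]
wrist_force: [-0.9, 0.1, 3.8]
position: [0.5344, 0.2808, -0.0118]
wrist_force: [-2.7, -1.9, 11.9]
position: [0.5345, 0.2809, -0.0121]
wrist_force: [-6.7, -2.9, 27.2]
```

The button is on its stop at 27 N. I'll release it, raise the arm and check.

```bash
python3 -m handwheel '0 0 -.3 0;0 0 -.6 0;0 0 -1 0;0 0 -1 0;0 0 -1 0;0 0 -1 0;0 0 0 0;0 0 0 0'|sed -n '2p;4p'
python3 -c "
from h import *
where(); a=snap('side','s8.png')['img'][120:360,180:400]
cv2.imwrite('pics/c10.png',cv2.resize(cv2.convertScaleAbs(a,alpha=1.2),None,fx=2.5,fy=2.5))"
```

```text
position: [0.5345, 0.2809, 0.1081]
wrist_force: [-0.3, 0.1, 0.1]
t 19.75 cradle x,y,z 0.1378 0.0173 0.1081 yaw of tool y 10.53 toolx.X 1.0 tooly.Y -1.0 F [-0.3  0.1  0.1] 0.00018001897017383208
```

View pics/c10.png

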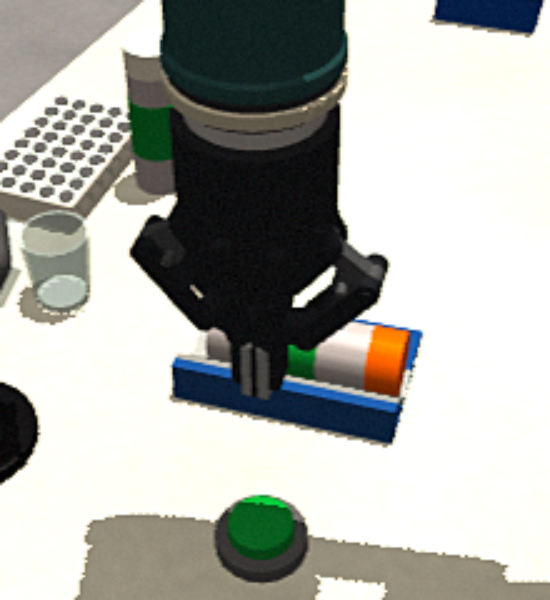

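The button is up again at (262,527), the canister lies in the V with its cap at (388,360), the spare and beaker are where they were, and the arm is clear of everything.

```bash
python3 -c "
from bench import *
print(close_job())"
```

```text
the job is handed in; nothing more can be done
None
```

The job is handed in at about 20 s (no verdict was returned): the canister was rolled into the V-groove about 7 mm off centre, the scan button was then pressed to its stop and came back up, the spare and beaker look undisturbed, and on the first push the fingers rode over the canister and I had to go back behind it.

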